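Uncover the dosing pump's handwheel and set it to the index

ROBOT

A 7-joint arm with a two-finger parallel gripper is mounted at the origin on a cart in front of the work surface, level with it; the furniture and walls round the work are solid. World frame = base frame: x ahead of the robot, y to its left, z up, the work surface at z = 0. Lengths are in mm, angles in degrees, forces in N, time in s.
With the tool pointing down it reaches from about 425 to 925 mm from the base axis. Payload 6.8 kg.
Tool frame: the origin (TCP) lies on the mounting face of the last link; the fingertips stand 182 mm ahead of it and the grasp point (between the pads) lies 163 mm ahead of it (r.tips_ahead is the distance from the TCP to the fingertips, in mm); z points along the fingers, y is the line along which they close (so a half turn about z gives the same grasp; the last joint's range is limited). The gripper opens to 88 mm and grips with 3 to 60 N. Pads are 20 mm wide; open, the fingers measure 115 mm over their backs; the gripper's body (75 mm by 178 mm) begins 61 mm behind the grasp point.
Start: joints at [-6.194, 27.33, 1.283, 89.118, -0.659, 63.558, -4.761], TCP at [675.013, 0.004, 404.664] pointing down, gripper open.
Joint ranges: [-169.35, 169.35], [-19.33, 120.38], [-80.79, 83.38], [13.8, 139.57], [-78.32, 258.32], [9.67, 109.79], [-169.56, 169.56]. Speed limits (degrees/s): [136.94, 136.94, 180, 180, 180, 180, 180].

INTERFACE

Orientations are given as a 3x3 rotation matrix whose columns are the frame's x, y, z axes.
In Python, from cell import monitor, vision, r gives the robot as it stands.
- The arm moves only by the tool arm_command, never from a script. Its argument "deltas" is a list of rows, each an object of numbers: "dx", "dy", "dz": the shift along the tool's x, y, z in mm; "spin": the turn about the tool's z in degrees. A call has 1 to 12 rows; each row is the pose to reach, as a shift and turn from the pose commanded when the call began, along the tool's axes at that moment; what a row does not reach only later rows make up. A row lasts 1/10 s, in which the tool goes at most 50 mm and 8.59 degrees, less where a joint would pass 70% of its speed; a pose out of reach is approached as far as the arm can. A call with a gripper value outside its range is refused whole. "claw" is the finger opening in mm, from 0 to 87.8, set as the call begins (left out, the last holds). The fingers move at their own pace and stop on an object; "grip_force" is the grip in N (left out, the last holds). Time passes only in rows, so rows that repeat a pose let the fingers close. It gives the time, the measured TCP pose, the force, the opening and the grip force at its end, in the units of the state.
- monitor.state(): the state, without advancing time (a new reading comes with each control period).
- vision.snapshot(name): name is "scene" or "side" or "wrist"; returns a dict with "color" (400x640x3 uint8, red, green, blue), "z_map" (400x640 float32, mm along the optical axis (not along the pixel's ray), 0 where there is no reading), "vfov" (degrees; the focal length in pixels is half the picture's height over the tangent of half this angle, whatever the lens; pixels are square), "cx", "cy" (the principal point, pixels), "eye" and "rotation" of the camera in the world. Camera axes: x right, y down, z forward; pixel columns grow to the right and rows downward; lengths in mm; the calibration is good to about 2 mm. A picture is of the moment at which its call begins.
- r.job_done(): hands the job in; it is judged then, once.
The state is a dict: "time_s": time; "joint_pos": joint angles; "dq": joint speeds; "joint_torque": joint torques, N m; "tcp_pos": TCP position; "tcp_rot": TCP orientation; "wrist_force": force on the tool from outside, world axes, zero at the start; "wrist_torque": the same for the moment, N m; "finger_gap": opening from 0.0 (shut) to 1.0 (fully open); "grip_force": force on a finger pad.
Only numpy, scipy, OpenCV 4.12 (cv2) and the standard library are available. Lean on these libraries where they do the work, as an engineer would, in place of code of your own. Each camera call takes 0.05 s, during which the arm holds its last target. There are 200 camera calls.

TASK

Squeeze the two spring tabs on the pump's white cover inward together, lift the cover off while they are pressed, and set it down gently in the middle of the steel tray, flat and the right way up, letting go only once it is down. Then turn the handwheel that was under it clockwise, in several grasps, until its pointer stands exactly at the long index bar at the upper edge of the dial, and let go. Leave the spray bottle, beaker and tip box where they stand, and do not shove the tray about.

Things in the scene. Friction and masses are not known exactly. Their poses are not given: they have to be found in the camera images.
- deck: sloping upper face of the grey wedge-shaped pump (170 mm deep, 190 wide, fixed). Origin: centre of the face, on the handwheel's axis, 100 mm above the bench. z: out along the face's normal (31.5 degrees from vertical, leaning to the pump's front); x: up the slope; y: to the pump's left. Within 55 mm of the axis only the wheel stands; eight locating ribs 7 mm high stand 56 to 60 mm out
- keeper_left (a point): inner lower edge of the steel lip that holds down the toe of the cover's left tab; deck frame x 0, y +66.5, z 9.5 mm. The keeper is 30 mm long (x), reaches out to y = 77 and is 14 mm high
- keeper_right (a point): the same on the right, at y -66.5 mm
- index_bar (a point): centre of the long flat index bar on the deck, 44 mm from the wheel's axis up the slope (bar from x = 37 to 51 mm, y = 0); the shorter dial ticks stand every 30 degrees
- cover: loose white cover, 110 x 110 mm, roof 37 mm high, open below, 0.17 to 0.34 kg, seated over the handwheel. Origin: centre of its open underside; axes as the deck's when seated. With both tabs pressed 4.5 to 7 mm inward its toes clear the keepers and it lifts straight out along the deck's normal; pads pinched to their stops measure 44 mm over their outer faces
- tab_left_pad (a point): outer face of the left tab's upright press pad on the cover's roof, at cover x 0, y +29 (tab at rest), z 60 mm; pad 24 mm along x, 4 mm thick, from z = 41 to 72. From its foot a strap (top at z = 41) runs out over the roof to a leg down the cover's side with a toe pointing outward to y = 70.5, at z = 3 to 8
- tab_right_pad (a point): the same on the right: outer face at cover y -29, z 60 mm
- tab_left (a joint): inward travel of the tab on the cover's +y side, m: 0 at rest, 0.007 at its stop; needs 1.4 N to start, 6.3 N at the stop; springs back
- tab_right (a joint): the same for the tab on the cover's -y side
- handwheel (a joint): angle of the handwheel, rad: 0 with its pointer at the long index bar, negative before it; grows as the wheel turns clockwise seen from above the deck. Stops at -3.2 and +0.4; it starts between -3.0 and -2.0. Friction 0.12 N m; it stays where it is left
- wheel_grip (a point): point on the handwheel's axis at the middle of its rim, 22 mm above the deck. Wheel: round, black, 60 mm across, rim from 13 to 31 mm above the deck, can be gripped across the rim at any angle
- pointer_tip (a point): outer end of the light bar on top of the wheel that is its pointer, 30 mm from the axis, 33 mm above the deck
- tray: open steel tray, 165 x 175 x 24 mm, walls and floor 4 mm thick, loose on the bench, 0.7 kg, to the left or right of the pump. Origin: centre of its underside; x along the 165 mm side, z up
- spray_bottle: spray bottle, 106 x 102 x 239 mm, loose, beside the pump. Origin: centre of its underside
- beaker: clear beaker, 97 mm across, 75 mm high, loose, beside the pump on the other side. Origin: centre of its underside
- tip_box: pipette tip box, 82 x 122 x 65 mm, loose, on the side where the tray is not. Origin: centre of its underside
Things that resemble listed ones, but are neither listed nor needed, are in the scene too. Leave any purple look-alike of the cover alone.

How it is judged (in metres and radians):
On the way, in this order (a step that is already met when the one before it is completed fails the run):
1. both tabs are pressed in while the cover is still seated on the deck (value of joint each of tab_left, tab_right above 0.0035 m and z of cover in the frame of deck below 0.008 m), for 0.05 s.
2. the cover is lifted clear of the deck (z of cover in the frame of deck above 0.04 m), for 0.05 s.
3. the cover is lowered to the tray's floor while still held (horizontal distance between cover and tray below 0.045 m and z of cover in the frame of tray below 0.02 m and contact force between the fingers and cover above 1 N), for 0.04 s.
4. the cover rests flat in the tray, released (horizontal distance between cover and tray below 0.045 m and z of cover in the frame of tray below 0.009 m and angle between cover's own z axis and vertical below 0.08 rad and contact force between the fingers and cover below 0.1 N and linear speed of cover below 0.03 m/s), for 0.2 s.
5. the handwheel's pointer stands at the index bar (value of joint handwheel between -0.15 and 0.15 rad), for 0.2 s.
At the end, for the whole second after the job is handed in: the handwheel's pointer within 0.15 rad of the index bar; the cover at rest on the tray's floor, upright (within 0.08 rad), its centre within 45 mm of the tray's centre (all of step 5 and horizontal distance between cover and tray below 0.045 m and z of cover in the frame of tray below 0.009 m and angle between cover's own z axis and vertical below 0.08 rad and linear speed of cover below 0.02 m/s); the robot touches nothing.
It fails at once if spray bottle, beaker or tip box moved by more than 30 mm (distance of any of spray_bottle, beaker, tip_box from where it was at the start of the episode above 0.03 m).
It fails at once if spray bottle knocked over (angle between spray_bottle's own z axis and vertical above 0.4 rad).
It fails at once if tray shoved by more than 40 mm (distance of tray from where it was at the start of the episode above 0.04 m).
It fails at once if cover dropped or slammed into the tray (contact force between cover and tray above 60 N).
It also fails if it takes over 72 s, if anything falls off the work surface, if the arm or the gripper's body presses on something with over 40 N, if the wrist force passes 120 N, or if a joint passes its speed limit or range.

## Working session

There is one attempt and no reset: what is moved stays moved. The work goes in short steps, Python scripts to look and compute and a tool call to move; the robot and the scene stay as the last step left them, time stands still between calls to the robot, and variables do not carry over. Pictures are saved under pics/ and viewed, at most 10 in all, crops included, and the job is handed in when it is done.

Besides the shell and the picture viewer there is one more tool, called after "Call:" by a JSON object that holds its "name" and its "arguments". arm_command: Moves the arm, as the interface text tells. Its arguments: {"type":"object","properties":{"deltas":{"type":"array","items":{"type":"object","properties":{"dx":{"type":"number"},"dy":{"type":"number"},"dz":{"type":"number"},"spin":{"type":"number"}}}},"claw":{"type":"number"},"grip_force":{"type":"number"}},"required":["deltas"]}

```bash
ls; mkdir -p pics; cat > h.py <<'E'
import numpy as np, cv2
from cell import monitor, vision, r
def snap(n):
    s=vision.snapshot(n); np.savez(''+n+'.npz',**s); return s
def load(n): 
    d=np.load(''+n+'.npz'); return {k:d[k] for k in d.files}
def f(s): return 200/np.tan(np.radians(float(s['vfov']))/2)
def ray(s,u,v):
    d=np.array([(u-s['cx'])/f(s),(v-s['cy'])/f(s),1.]); return s['rotation']@d
def onz(s,u,v,z):
    d=ray(s,u,v); e=np.array(s['eye']); return e+d*(z-e[2])/d[2]
def cloud(s):
    v,u=np.mgrid[0:400,0:640]; z=s['z_map']; p=np.stack([(u-s['cx'])/f(s)*z,(v-s['cy'])/f(s)*z,z],-1)
    P=p@np.array(s['rotation']).T+np.array(s['eye']); P[z==0]=np.nan; return P
def proj(s,p):
    c=(np.asarray(p)-s['eye'])@np.array(s['rotation']); return c[...,:2]/c[...,2:]*f(s)+[s['cx'],s['cy']]
E
python3 - <<'E'
from h import *
for n in ['scene','side','wrist']:
    s=snap(n); cv2.imwrite(f'pics/{n}0.png',s['color'][...,::-1]); print(n,s['eye'],np.round(s['rotation'],2).tolist(),s['vfov'],s['cx'],s['cy'])
E
```

```text
pics
scene [  -3.49230302 -757.29183347  794.97946408] [[0.78, -0.35, 0.52], [-0.63, -0.46, 0.63], [0.02, -0.82, -0.58]] 50.778265873321416 313.3691370652417 199.6795226288331
side [ 413.21735574 1003.50720314  893.45715644] [[-0.98, -0.14, 0.17], [-0.22, 0.58, -0.78], [0.01, -0.8, -0.6]] 55.19318088809456 319.8465397253584 195.94395533430674
wrist [675.302687    71.08006966 384.4374568 ] [[1.0, 0.0, -0.0], [-0.0, -0.96, -0.26], [-0.0, 0.26, -0.96]] 62.29796142660529 314.4674904879849 201.60383208522674
```

View pics/scene0.png

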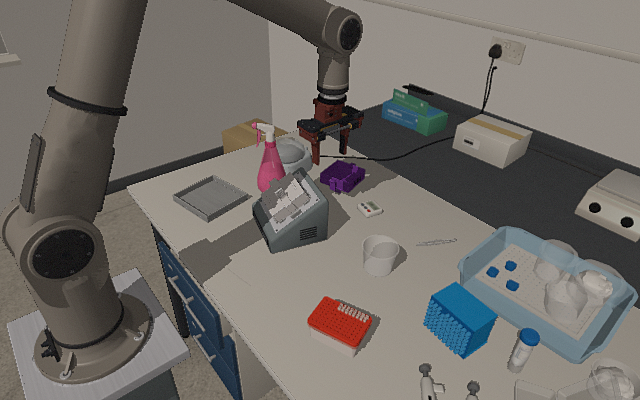

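View pics/side0.png

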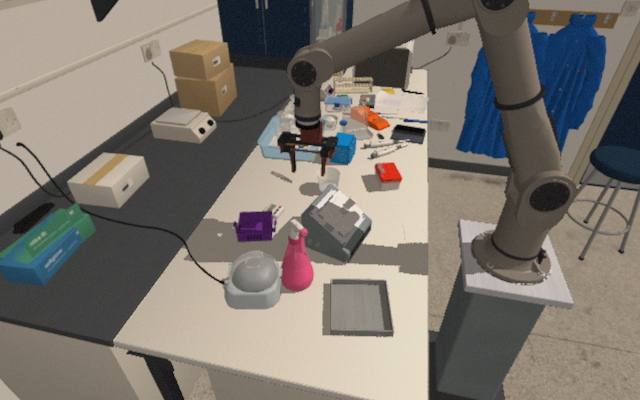

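Scene: the white cover is on the grey pump at (290,200) in the scene view and (338,215) in the side view. The look-alikes are the purple cover at (342,177)/(255,225) and the white hotplate item at (290,150)/(253,280). The tray is at (210,197)/(360,307), the bottle at (270,165), the beaker at (380,255) and the tip box at (340,325). I choose the white cover on the sloped pump face.

```bash
python3 - <<'E'
from h import *
ims=[]
for n,(u,v,w,h) in {'scene':(160,120,260,160),'side':(220,160,200,180)}.items():
    s=load(n);P=cloud(s)
    c=cv2.resize(s['color'][v:v+h,u:u+w,::-1],(600*w//260 if n=='scene' else 400,370 if n=='scene' else 370),interpolation=cv2.INTER_CUBIC); ims.append(c[:, :400] if 0 else c)
    print(n,{k:np.round(P[b,a]).tolist() for k,(a,b) in {'scene':{'cov':(290,200),'tray':(210,197),'beak':(380,255),'pumpside':(305,235)},'side':{'cov':(338,215),'tray':(360,307),'bot':(297,270)}}[n].items()})
ims=[cv2.resize(i,(400,370)) for i in ims]
cv2.imwrite('pics/c1.png',np.hstack(ims))
print(monitor.state()['tcp_rot'])
E
```

```text
scene {'cov': [536.0, -3.0, 140.0], 'tray': [451.0, 326.0, 3.0], 'beak': [686.0, -212.0, 8.0], 'pumpside': [552.0, -49.0, 39.0]}
side {'cov': [557.0, 92.0, 138.0], 'tray': [448.0, 316.0, 3.0], 'bot': [635.0, 292.0, 83.0]}
[[-3.85414605e-05  9.99999099e-01 -1.34187191e-03]
 [ 9.99999995e-01  3.84119958e-05 -9.65062827e-05]
 [-9.64546518e-05 -1.34187563e-03 -9.99999095e-01]]
```

View pics/c1.png

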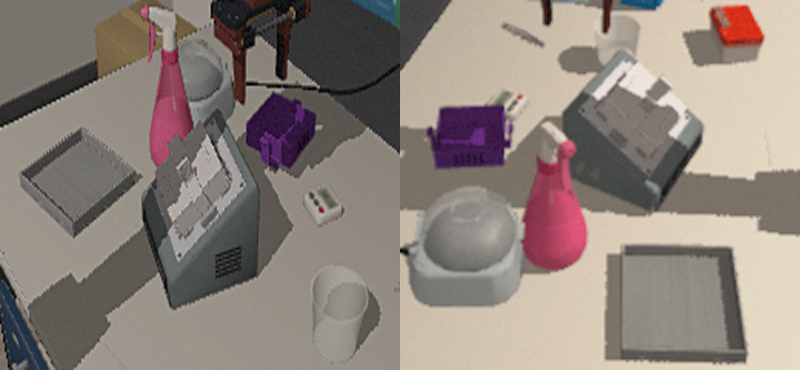

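```bash
cat > fit.py <<'E'
from h import *
Q=[]
for n in ['scene','side']:
    P=cloud(load(n)).reshape(-1,3); m=(abs(P[:,0]-570)<160)&(abs(P[:,1]-50)<150)&(P[:,2]>45)&(P[:,2]<230); Q.append(P[m]);print(n,m.sum())
A=np.vstack(Q); t=np.radians(31.5)
def R(yaw):
    c,s=np.cos(yaw),np.sin(yaw); Z=np.array([-np.sin(t)*c,-np.sin(t)*s,np.cos(t)]); X=np.array([np.cos(t)*c,np.cos(t)*s,np.sin(t)]); return np.c_[X,np.cross(Z,X),Z]
best=[]
for yd in np.arange(-60,60.1,1):
    d=A@R(np.radians(yd))[:,2]; h,e=np.histogram(d,np.arange(d.min(),d.max(),2)); best.append((np.sort(h)[-2:].sum(),yd))
best.sort(reverse=True); print(best[:6])
yd=best[0][1]; M=R(np.radians(yd))
for i,q in enumerate(Q):
    L=q@M; h,e=np.histogram(L[:,2],np.arange(L[:,2].min(),L[:,2].max(),3)); print([(round(a),b) for a,b in zip(e,h) if b>15])
E
python3 fit.py
```

```text
scene 3816
side 3029
[(np.int64(1971), np.float64(-16.0)), (np.int64(1892), np.float64(-15.0)), (np.int64(1879), np.float64(-17.0)), (np.int64(1864), np.float64(-18.0)), (np.int64(1663), np.float64(-14.0)), (np.int64(1607), np.float64(-19.0))]
[(-262, np.int64(19)), (-256, np.int64(16)), (-253, np.int64(19)), (-250, np.int64(19)), (-247, np.int64(18)), (-244, np.int64(27)), (-241, np.int64(29)), (-238, np.int64(32)), (-235, np.int64(25)), (-232, np.int64(43)), (-229, np.int64(28)), (-226, np.int64(38)), (-223, np.int64(35)), (-220, np.int64(43)), (-217, np.int64(47)), (-214, np.int64(46)), (-211, np.int64(45)), (-208, np.int64(51)), (-205, np.int64(56)), (-202, np.int64(50)), (-199, np.int64(72)), (-196, np.int64(300)), (-193, np.int64(903)), (-190, np.int64(310)), (-187, np.int64(64)), (-184, np.int64(50)), (-181, np.int64(53)), (-178, np.int64(49)), (-175, np.int64(45)), (-172, np.int64(39)), (-169, np.int64(45)), (-166, np.int64(36)), (-163, np.int64(39)), (-160, np.int64(71)), (-157, np.int64(522)), (-154, np.int64(251)), (-151, np.int64(56)), (-148, np.int64(19)), (-145, np.int64(17)), (-142, np.int64(20)), (-136, np.int64(16)), (-127, np.int64(16)), (-124, np.int64(22)), (-121, np.int64(24))]
[(-241, np.int64(24)), (-235, np.int64(20)), (-232, np.int64(28)), (-229, np.int64(17)), (-226, np.int64(28)), (-223, np.int64(34)), (-220, np.int64(24)), (-217, np.int64(27)), (-214, np.int64(35)), (-211, np.int64(31)), (-208, np.int64(34)), (-205, np.int64(35)), (-202, np.int64(48)), (-199, np.int64(48)), (-196, np.int64(342)), (-193, np.int64(724)), (-190, np.int64(240)), (-187, np.int64(55)), (-184, np.int64(29)), (-181, np.int64(36)), (-178, np.int64(39)), (-175, np.int64(23)), (-172, np.int64(28)), (-169, np.int64(25)), (-166, np.int64(28)), (-163, np.int64(30)), (-160, np.int64(86)), (-157, np.int64(421)), (-154, np.int64(226)), (-151, np.int64(47)), (-121, np.int64(17))]
```

```bash
cat >> fit.py <<'E'
print('---')
L=A@M
for lo,hi in [(-197,-187),(-160,-151)]:
    q=A[(L[:,2]>lo)&(L[:,2]<hi)]; n=np.linalg.svd(q-q.mean(0),full_matrices=False)[2][2]; n*=np.sign(n[2]); print('n',n,'tilt',np.degrees(np.arccos(n[2])),'yaw',np.degrees(np.arctan2(-n[1],-n[0])),'d',np.median(q@n))
for name,lo,hi in [('deck',-197,-187),('roof',-160,-151),('pad',-142,-124)]:
  for i,q in enumerate(Q):
    l=q@M; l=l[(l[:,2]>lo)&(l[:,2]<hi)][:,:2].astype(np.float32)
    im=None; print(name,i,len(l),'x',np.percentile(l[:,0],[1,50,99]).round(),'y',np.percentile(l[:,1],[1,50,99]).round(),'rect',cv2.minAreaRect(l))
    if name=='pad':
        h,e=np.histogram(l[:,1],np.arange(-60,200,4)); print([(int(a),int(b)) for a,b in zip(e,h) if b])
E
python3 fit.py | sed -n '/---/,$p'
```

```text
---
n [-0.50255818  0.14642799  0.85205289] tilt 31.56434028187436 yaw -16.24428707972873 d -191.88666916724503
n [-0.50198016  0.14509532  0.85262141] tilt 31.502056539093445 yaw -16.12172257750181 d -154.79769184705373
deck 0 1541 x [405. 494. 592.] y [103. 148. 290.] rect ((497.8309326171875, 197.72158813476562), (195.05557250976562, 191.60951232910156), 89.82695770263672)
deck 1 1322 x [406. 487. 595.] y [111. 247. 296.] rect ((500.20489501953125, 202.09414672851562), (192.1854248046875, 191.67076110839844), 0.21346481144428253)
roof 0 846 x [449. 508. 557.] y [135. 191. 254.] rect ((502.7381591796875, 193.87493896484375), (127.39099884033203, 110.13760375976562), 89.64195251464844)
roof 1 734 x [452. 509. 559.] y [146. 206. 265.] rect ((505.5563049316406, 201.4088592529297), (132.14659118652344, 109.60370635986328), 89.75768280029297)
pad 0 90 x [491. 504. 634.] y [168. 173. 229.] rect ((563.9888916015625, 196.83493041992188), (61.611289978027344, 144.593505859375), 88.02777862548828)
[(160, 1), (168, 28), (172, 19)]
pad 1 62 x [495. 504. 517.] y [171. 178. 232.] rect ((505.19873046875, 201.10450744628906), (61.29529571533203, 22.14290428161621), 88.45556640625)
[(168, 2), (172, 19), (176, 11)]
```

```bash
python3 - <<'E'
from h import *
t=np.radians(31.5);y=np.radians(-16.15);c,s=np.cos(y),np.sin(y)
X=np.array([np.cos(t)*c,np.cos(t)*s,np.sin(t)]);Z=np.array([-np.sin(t)*c,-np.sin(t)*s,np.cos(t)]);M=np.c_[X,np.cross(Z,X),Z]
y0=np.radians(-16);c0,s0=np.cos(y0),np.sin(y0)
M0=np.array([[np.cos(t)*c0,-s0,-np.sin(t)*c0],[np.cos(t)*s0,c0,-np.sin(t)*s0],[np.sin(t),0,np.cos(t)]])
O=M0@[504,200,-192]; print('deck O',O); print('M',M.round(4).tolist())
for n in ['scene','side']:
    S=load(n);P=cloud(S).reshape(-1,3);m=(abs(P[:,0]-450)<120)&(abs(P[:,1]-320)<130)&(P[:,2]>13)&(P[:,2]<30)
    q=P[m][:,:2].astype(np.float32)
    # keep biggest cluster
    im=np.zeros((260,260),np.uint8); im[(q[:,1]-190).astype(int),(q[:,0]-320).astype(int)]=255
    im=cv2.morphologyEx(im,cv2.MORPH_CLOSE,np.ones((15,15)));k,l,st,ce=cv2.connectedComponentsWithStats(im);b=1+st[1:,4].argmax()
    q=q[l[(q[:,1]-190).astype(int),(q[:,0]-320).astype(int)]==b]
    print(n,len(q),cv2.minAreaRect(q))
    for u in ['scene_c','x']: pass
E
```

```text
deck O [564.64458613  46.15065751  99.63236506]
M [[0.819, 0.2782, -0.5019], [-0.2372, 0.9605, 0.1453], [0.5225, 0.0, 0.8526]]
scene 500 ((448.0380859375, 314.24835205078125), (171.84857177734375, 181.49932861328125), 11.689939498901367)
side 604 ((449.5866394042969, 316.2659912109375), (165.4055938720703, 179.7235565185547), 11.518230438232422)
```

Call:
{"name": "arm_command", "arguments": {"deltas": [{"dx": 18, "dy": -47, "spin": -8.5}, {"dx": 37, "dy": -94, "spin": -17}, {"dx": 55, "dy": -141, "spin": -25.5}, {"dx": 55, "dy": -141, "spin": -34}, {"dx": 55, "dy": -141, "spin": -42.5}, {"dx": 55, "dy": -141, "spin": -51}, {"dx": 55, "dy": -141, "spin": -59.5}, {"dx": 55, "dy": -141, "spin": -67}, {"dx": 55, "dy": -141, "spin": -73.85}, {"dx": 55, "dy": -141, "spin": -73.85}, {"dx": 55, "dy": -141, "spin": -73.85}], "claw": 80, "grip_force": 25}}

```text
$.deltas[0]: bad value
```

```bash
cat > where.py <<'E'
from h import *
O=np.array([564.5,46,100]);M=np.array([[0.819,0.2782,-0.5019],[-0.2372,0.9605,0.1453],[0.5225,0,0.8526]])
def show():
    st=monitor.state();T=np.array(st['tcp_rot']);p=np.array(st['tcp_pos']);g=p+163*T[:,2]
    print('t',st['time_s'],'tcp',p.round(1),'grasp in deck',(M.T@(g-O)).round(1),'yaw tool y',np.degrees(np.arctan2(T[1,1],T[0,1])).round(2),'j',np.round(st['joint_pos']),'F',np.round(st['wrist_force'],1),'gap',round(st['finger_gap']*88,1),'gf',st['grip_force'])
    return g,T
def todelta(T,g,tgt): return (T.T@(np.array(tgt)-g)).round(1)
E
python3 - <<'E'
from where import *
g,T=show()
print('delta to grasp',todelta(T,g,O+M@[3,0,65.5]), 'normal 60 in tool',(T.T@M[:,2]*60).round(1))
s=snap('wrist');im=s['color'][...,::-1].copy()
for p in [(0,29,72),(0,-29,72),(12,29,72),(-12,29,72),(12,-29,72),(-12,-29,72),(55,55,37),(-55,55,37),(55,-55,37),(-55,-55,37)]:
    u=proj(s,O+M@np.array(p,float)); cv2.circle(im,tuple(int(a) for a in u.round()),3,(0,0,255),1)
cv2.imwrite('pics/w1.png',im)
E
```

```text
t 0.15 tcp [674.8   0.  403.9] grasp in deck [174.7 -13.6  58.2] yaw tool y 0.0 j [-6. 27.  1. 89. -1. 64. -5.] F [ 0.6 -0.5  0.1] gap 88.1 gf 0.0
delta to grasp [  54.8 -140.4   83.7] normal 60 in tool [  8.7 -30.2 -51.1]
```

View pics/w1.png

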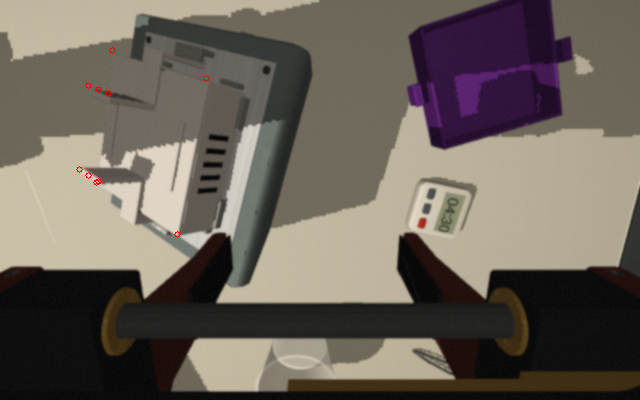

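The move was refused, probably because dz was missing. This view from the start pose shows the white cover at about (160,150), with pad tops at (100,95) and (100,178). My markers land on them, and the purple one is at (490,70).

Call:
{"name": "arm_command", "arguments": {"deltas": [{"dx": 18, "dy": -47, "dz": 0, "spin": -8.5}, {"dx": 37, "dy": -94, "dz": 0, "spin": -17}, {"dx": 55, "dy": -141, "dz": 0, "spin": -25.5}, {"dx": 55, "dy": -141, "dz": 0, "spin": -34}, {"dx": 55, "dy": -141, "dz": 0, "spin": -42.5}, {"dx": 55, "dy": -141, "dz": 0, "spin": -51}, {"dx": 55, "dy": -141, "dz": 0, "spin": -59.5}, {"dx": 55, "dy": -141, "dz": 0, "spin": -67}, {"dx": 55, "dy": -141, "dz": 0, "spin": -73.85}, {"dx": 55, "dy": -141, "dz": 0, "spin": -73.85}, {"dx": 55, "dy": -141, "dz": 0, "spin": -73.85}], "claw": 80, "grip_force": 25}}

```text
time_s: 1.3
tcp_pos: [534.0, 54.9, 404.6]
tcp_rot: [[-0.96, 0.282, -0.0], [0.282, 0.96, 0.0], [0.0, -0.0, -1.0]]
wrist_force: [0.0, 0.4, 0.4]
finger_gap: 0.91
grip_force: 0.0
```

```bash
cat > look.py <<'E'
from where import *
import sys
g,T=show()
print('delta to grasp',todelta(T,g,O+M@[3,0,65.5]), 'normal 60 in tool',(T.T@M[:,2]*60).round(1))
s=snap('wrist');im=s['color'][...,::-1].copy()
for p in [(0,29,72),(0,-29,72),(12,29,72),(-12,29,72),(12,-29,72),(-12,-29,72),(55,55,37),(-55,55,37),(55,-55,37),(-55,-55,37)]:
    u=proj(s,O+M@np.array(p,float)); cv2.circle(im,tuple(int(a) for a in u.round()),3,(0,0,255),1)
cv2.imwrite(f'pics/{sys.argv[1]}.png',im)
E
python3 look.py w2
```

```text
t 1.3 tcp [534.   54.9 404.6] grasp in deck [ 46.9   0.  137.3] yaw tool y 73.65 j [ -1.  15. -13. 107.   4.  58.  57.] F [0.  0.4 0.4] gap 80.1 gf 0.0
delta to grasp [-0.1 -0.  84.2] normal 60 in tool [ 31.4  -0.1 -51.2]
```

View pics/w2.png

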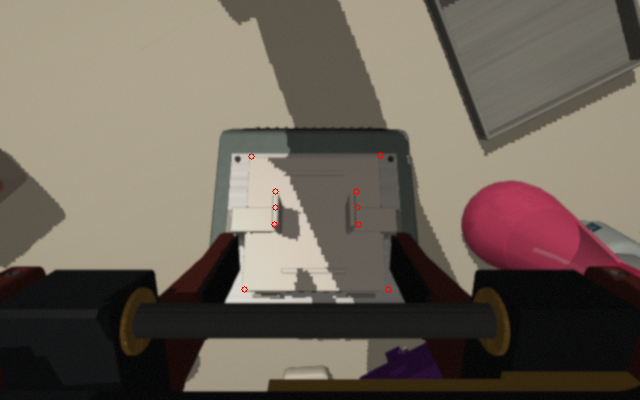

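Markers sit on the pads at (276,207) and (355,207), so the alignment is good. Descending.

Call:
{"name": "arm_command", "arguments": {"deltas": [{"dx": 0, "dy": 0, "dz": 25, "spin": -0.2}, {"dx": 0, "dy": 0, "dz": 50, "spin": -0.2}, {"dx": 0, "dy": 0, "dz": 68, "spin": -0.2}, {"dx": 0, "dy": 0, "dz": 78, "spin": -0.2}, {"dx": 0, "dy": 0, "dz": 84, "spin": -0.2}, {"dx": 0, "dy": 0, "dz": 84, "spin": -0.2}, {"dx": 0, "dy": 0, "dz": 84, "spin": -0.2}]}}

```text
time_s: 2.05
tcp_pos: [534.4, 55.1, 321.4]
tcp_rot: [[-0.961, 0.275, 0.001], [0.275, 0.961, 0.0], [-0.001, 0.0, -1.0]]
wrist_force: [0.7, 0.3, -0.0]
finger_gap: 0.909
grip_force: 0.0
```

Call:
{"name": "arm_command", "arguments": {"deltas": [{"dx": 0, "dy": 0, "dz": 0, "spin": 0}, {"dx": 0, "dy": 0, "dz": 0, "spin": 0}, {"dx": 0, "dy": 0, "dz": 0, "spin": 0}, {"dx": 0, "dy": 0, "dz": 0, "spin": 0}, {"dx": 0, "dy": 0, "dz": 0, "spin": 0}, {"dx": 0, "dy": 0, "dz": 0, "spin": 0}, {"dx": 0, "dy": 0, "dz": 0, "spin": 0}, {"dx": 0, "dy": 0, "dz": 0, "spin": 0}, {"dx": 0, "dy": 0, "dz": 0, "spin": 0}, {"dx": 0, "dy": 0, "dz": 0, "spin": 0}], "claw": 36, "grip_force": 25}}

```text
time_s: 3.05
tcp_pos: [533.9, 54.8, 321.2]
tcp_rot: [[-0.961, 0.275, -0.0], [0.275, 0.961, -0.0], [0.0, -0.0, -1.0]]
wrist_force: [-2.4, -1.9, 6.7]
finger_gap: 0.484
grip_force: 25.0
```

```bash
python3 look.py w3
```

```text
t 3.05 tcp [533.9  54.8 321.2] grasp in deck [ 3.2 -0.1 66.2] yaw tool y 74.03 j [ -2.  21. -13. 112.   6.  48.  56.] F [-2.4 -1.9  6.7] gap 42.6 gf 25.018419921398163
delta to grasp [-0.2  0.1  0.8] normal 60 in tool [ 31.4   0.1 -51.2]
```

View pics/w3.png

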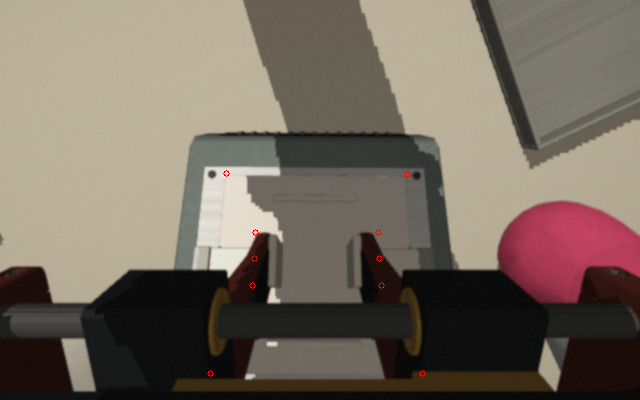

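The fingers pinch both pads at (268,260) and (360,260), at the stops with a gap of about 43 mm. Lifting along the deck normal.

Call:
{"name": "arm_command", "arguments": {"deltas": [{"dx": 3, "dy": 0, "dz": -5, "spin": 0}, {"dx": 6, "dy": 0, "dz": -10, "spin": 0}, {"dx": 10.5, "dy": 0, "dz": -17, "spin": 0}, {"dx": 15.5, "dy": 0, "dz": -25.5, "spin": 0}, {"dx": 21, "dy": 0, "dz": -34, "spin": 0}, {"dx": 26, "dy": 0, "dz": -43, "spin": 0}, {"dx": 31.5, "dy": 0, "dz": -51, "spin": 0}, {"dx": 37, "dy": 0, "dz": -60, "spin": 0}, {"dx": 42, "dy": 0, "dz": -72, "spin": 0}, {"dx": 42, "dy": 0, "dz": -90, "spin": 0}, {"dx": 42, "dy": 0, "dz": -100, "spin": 0}, {"dx": 42, "dy": 0, "dz": -100, "spin": 0}]}}

```text
time_s: 4.3
tcp_pos: [494.0, 66.7, 422.5]
tcp_rot: [[-0.961, 0.275, 0.003], [0.275, 0.961, 0.001], [-0.003, 0.002, -1.0]]
wrist_force: [0.0, 0.2, -3.0]
finger_gap: 0.479
grip_force: 25.0
```

```bash
cat > cov.py <<'E'
from where import *
import sys
g,T=show()
a,b=snap('scene'),snap('side')
cv2.imwrite('pics/'+sys.argv[1]+'.png',np.hstack([cv2.resize(a['color'][110:270,170:370,::-1],(400,320)),cv2.resize(b['color'][100:340,240:440,::-1],(400,480))[:320] if 0 else cv2.resize(b['color'][160:320,260:460,::-1],(400,320))]))
E
python3 cov.py l1
```

```text
t 4.3 tcp [494.   66.7 422.5] grasp in deck [ 21.1   0.5 174.1] yaw tool y 74.04 j [ -2.  10. -15. 111.   3.  59.  56.] F [ 0.   0.2 -3. ] gap 42.1 gf 24.972973465919495
```

View pics/l1.png

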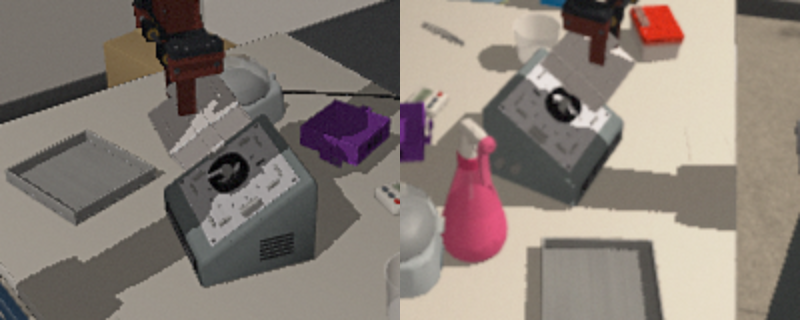

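The cover is lifted, at about (200,115) in the left crop, still tilted in the grip. The black handwheel is exposed at (228,172). Moving over the tray.

Call:
{"name": "arm_command", "arguments": {"deltas": [{"dx": 5, "dy": 7, "dz": 0, "spin": -1}, {"dx": 15, "dy": 22, "dz": 0, "spin": -3}, {"dx": 32, "dy": 45, "dz": 0, "spin": -6}, {"dx": 50, "dy": 71, "dz": 0, "spin": -9}, {"dx": 68, "dy": 97, "dz": 0, "spin": -12.5}, {"dx": 87, "dy": 123, "dz": 0, "spin": -16}, {"dx": 105, "dy": 148, "dz": 5, "spin": -20}, {"dx": 122, "dy": 173, "dz": 15, "spin": -23}, {"dx": 137, "dy": 194, "dz": 30, "spin": -26}, {"dx": 145, "dy": 205, "dz": 45, "spin": -27.5}, {"dx": 147, "dy": 208, "dz": 62, "spin": -27.5}, {"dx": 147, "dy": 208, "dz": 75, "spin": -27.5}]}}

```text
time_s: 5.6
tcp_pos: [408.4, 307.6, 344.0]
tcp_rot: [[-0.979, -0.203, -0.002], [-0.203, 0.979, -0.001], [0.002, -0.0, -1.0]]
wrist_force: [0.2, -0.2, -2.1]
finger_gap: 0.476
grip_force: 25.0
```

Call:
{"name": "arm_command", "arguments": {"deltas": [{"dx": 0, "dy": 0, "dz": 15, "spin": 0}, {"dx": 0, "dy": 0, "dz": 30, "spin": 0}, {"dx": 0, "dy": 0, "dz": 45, "spin": 0}, {"dx": 0, "dy": 0, "dz": 56, "spin": 0}, {"dx": 0, "dy": 0, "dz": 62, "spin": 0}, {"dx": 0, "dy": 0, "dz": 62, "spin": 0}, {"dx": 0, "dy": 0, "dz": 62, "spin": 0}]}}

```text
time_s: 6.3
tcp_pos: [409.6, 307.1, 284.0]
tcp_rot: [[-0.98, -0.2, 0.0], [-0.2, 0.98, 0.0], [-0.0, 0.0, -1.0]]
wrist_force: [0.8, -0.0, -3.6]
finger_gap: 0.477
grip_force: 25.0
```

```bash
cat > tr.py <<'E'
from where import *
import sys
g,T=show(); C=np.array([449,315.5]);a=np.radians(11.6);h=np.array([np.cos(a),np.sin(a)]);k=np.array([-h[1],h[0]])
d=g[:2]-C; print('grasp rel tray h,k',d@h,d@k,'z',g[2])
a_,b=snap('scene'),snap('side')
for s in (a_,b):
    P=cloud(s).reshape(-1,3); D=P[:,:2]-C; D=np.c_[D@h,D@k,P[:,2]]
    m=(abs(D[:,0])<110)&(abs(D[:,1])<75)&(D[:,2]>28)&(D[:,2]<130)&(s['color'].reshape(-1,3).min(1)>80)
    q=D[m]; print(len(q)); 
    for x in range(-90,100,15):
        z=q[(q[:,0]>=x)&(q[:,0]<x+15)]
        if len(z)>8: print(x,np.percentile(z[:,2],[5,50,95]).round(),np.percentile(z[:,1],[5,95]).round())
cv2.imwrite('pics/'+sys.argv[1]+'.png',np.hstack([cv2.resize(a_['color'][110:270,120:320,::-1],(400,320)),cv2.resize(b['color'][200:360,260:460,::-1],(400,320))]))
E
python3 tr.py l2
```

```text
t 6.3 tcp [409.6 307.1 284. ] grasp in deck [-177.8  207.7  133.5] yaw tool y 101.54 j [-23.  23. -25. 116.  14.  44.  45.] F [ 0.8 -0.  -3.6] gap 42.0 gf 24.973242580890656
grasp rel tray h,k -40.185055004992144 -0.29709536855883484 z 120.99292647467269
1030
-90 [64. 66. 68.] [-50.  43.]
-75 [50. 69. 75.] [-54.  48.]
-60 [ 46.  78. 119.] [-55.  47.]
-45 [ 55.  88. 119.] [-57.  40.]
-30 [ 60.  95. 103.] [-60.  -9.]
-15 [ 74. 105. 113.] [-59.  47.]
0 [ 81. 113. 120.] [-56.   9.]
15 [ 86. 106. 122.] [-56.  -4.]
1345
-75 [59. 69. 77.] [-10.  55.]
-60 [43. 75. 83.] [10. 56.]
-45 [50. 83. 96.] [23. 57.]
-30 [ 61.  99. 105.] [-27.  60.]
-15 [ 71. 104. 110.] [-45.  60.]
0 [ 82. 114. 120.] [-46.  56.]
15 [ 89. 117. 123.] [-47.  56.]
30 [ 93.  99. 107.] [-47.  55.]
```

View pics/l2.png

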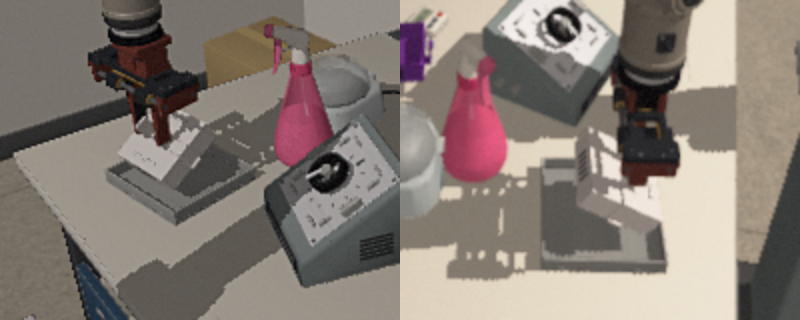

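The cover is held tilted about 31° over the tray, low edge toward the robot, centred sideways. Touching the low edge down with a lighter grip.

Call:
{"name": "arm_command", "arguments": {"deltas": [{"dx": 0, "dy": 0, "dz": 7, "spin": 0}, {"dx": 0, "dy": 0, "dz": 14, "spin": 0}, {"dx": 0, "dy": 0, "dz": 20, "spin": 0}, {"dx": 0, "dy": 0, "dz": 25, "spin": 0}, {"dx": 0, "dy": 0, "dz": 28, "spin": 0}, {"dx": 0, "dy": 0, "dz": 30, "spin": 0}, {"dx": 0, "dy": 0, "dz": 30.5, "spin": 0}, {"dx": 0, "dy": 0, "dz": 30.5, "spin": 0}], "claw": 36, "grip_force": 11}}

```text
time_s: 7.2
tcp_pos: [409.8, 307.0, 253.5]
tcp_rot: [[-0.98, -0.2, 0.001], [-0.2, 0.98, 0.0], [-0.001, 0.0, -1.0]]
wrist_force: [0.9, -0.3, 0.2]
finger_gap: 0.494
grip_force: 11.0
```

Contact is felt. Now the arc about the low edge.

Call:
{"name": "arm_command", "arguments": {"deltas": [{"dx": -4, "dy": 0, "dz": 1, "spin": 0}, {"dx": -8, "dy": 0, "dz": 2, "spin": 0}, {"dx": -15, "dy": 0, "dz": 4, "spin": 0}, {"dx": -22, "dy": 0, "dz": 7, "spin": 0}, {"dx": -29, "dy": 0, "dz": 10.5, "spin": 0}, {"dx": -32, "dy": 0, "dz": 12.5, "spin": 0}, {"dx": -32, "dy": 0, "dz": 12.5, "spin": 0}]}}

```text
time_s: 7.9
tcp_pos: [441.4, 313.4, 240.2]
tcp_rot: [[-0.98, -0.2, -0.0], [-0.2, 0.98, 0.0], [0.0, 0.0, -1.0]]
wrist_force: [-0.2, -0.3, -2.4]
finger_gap: 0.494
grip_force: 11.0
```

```bash
python3 tr.py l3
```

```text
t 7.9 tcp [441.4 313.4 240.2] grasp in deck [-176.2  222.6   81.2] yaw tool y 101.52 j [-24.  29. -23. 114.  17.  40.  44.] F [-0.2 -0.3 -2.4] gap 43.5 gf 10.993868261575699
grasp rel tray h,k -7.877683588725171 -0.46802143922157485 z 77.204675895377
825
-60 [30. 40. 44.] [-55.  47.]
-45 [33. 43. 46.] [-55.  49.]
-30 [36. 45. 80.] [-55.  43.]
-15 [37. 49. 75.] [-58.  50.]
0 [34. 50. 73.] [-58.  21.]
15 [31. 49. 52.] [-56.   3.]
30 [33. 51. 55.] [-56.  12.]
45 [33. 52. 55.] [-54.  24.]
1021
-60 [33. 41. 44.] [ 8. 56.]
-45 [31. 43. 46.] [10. 56.]
-30 [34. 45. 48.] [12. 56.]
-15 [31. 50. 53.] [28. 59.]
0 [33. 49. 55.] [10. 59.]
15 [38. 51. 53.] [-46.  56.]
30 [37. 52. 56.] [-48.  55.]
45 [31. 52. 55.] [-48.  55.]
```

It flattened to about 7°. Lowering the rest.

Call:
{"name": "arm_command", "arguments": {"deltas": [{"dx": -2, "dy": 0, "dz": 2, "spin": 0}, {"dx": -4, "dy": 0, "dz": 4, "spin": 0}, {"dx": -6, "dy": 0, "dz": 6, "spin": 0}, {"dx": -7, "dy": 0, "dz": 7, "spin": 0}, {"dx": -7, "dy": 0, "dz": 8, "spin": 0}, {"dx": -7, "dy": 0, "dz": 8, "spin": 0}]}}

```text
time_s: 8.6
tcp_pos: [447.8, 314.9, 233.9]
tcp_rot: [[-0.98, -0.2, 0.001], [-0.2, 0.98, -0.0], [-0.001, -0.0, -1.0]]
wrist_force: [-3.1, -3.1, 11.3]
finger_gap: 0.495
grip_force: 11.0
```

```bash
python3 tr.py l4
```

```text
t 8.6 tcp [447.8 314.9 233.9] grasp in deck [-174.5  225.8   72.8] yaw tool y 101.55 j [-24.  30. -23. 113.  18.  40.  44.] F [-3.1 -3.1 11.3] gap 43.5 gf 11.01789504289627
grasp rel tray h,k -1.2162181910561187 -0.37510772450334884 z 70.871754039568
737
-60 [29. 39. 42.] [-54.  46.]
-45 [31. 40. 43.] [-55.  49.]
-30 [31. 40. 43.] [-55.  51.]
-15 [36. 43. 72.] [-58.  48.]
0 [33. 45. 73.] [-57.  24.]
15 [30. 40. 44.] [-56. -13.]
30 [30. 40. 44.] [-55.  10.]
45 [33. 40. 43.] [-55.  21.]
912
-60 [35. 41. 43.] [ 7. 56.]
-45 [32. 41. 44.] [12. 56.]
-30 [33. 41. 43.] [11. 55.]
-15 [31. 43. 46.] [24. 59.]
0 [32. 44. 49.] [22. 59.]
15 [36. 41. 44.] [-42.  55.]
30 [35. 41. 44.] [-47.  55.]
45 [35. 41. 44.] [-46.  53.]
```

Flat, with the roof at 41 mm. Releasing and rising.

Call:
{"name": "arm_command", "arguments": {"deltas": [{"dx": 0, "dy": 0, "dz": -1, "spin": 0}, {"dx": 0, "dy": 0, "dz": -1, "spin": 0}, {"dx": 0, "dy": 0, "dz": -1, "spin": 0}, {"dx": 0, "dy": 0, "dz": -1, "spin": 0}, {"dx": 0, "dy": 0, "dz": -1, "spin": 0}], "claw": 80}}

```text
time_s: 9.2
tcp_pos: [447.7, 314.8, 233.5]
tcp_rot: [[-0.98, -0.2, -0.0], [-0.2, 0.98, 0.0], [0.0, 0.0, -1.0]]
wrist_force: [1.1, 0.4, 0.8]
finger_gap: 0.893
grip_force: 0.0
```

Call:
{"name": "arm_command", "arguments": {"deltas": [{"dx": 0, "dy": 0, "dz": -5, "spin": 0}, {"dx": 0, "dy": 0, "dz": -20, "spin": 0}, {"dx": 0, "dy": 0, "dz": -50, "spin": 0}, {"dx": 0, "dy": 0, "dz": -90, "spin": 0}, {"dx": 0, "dy": 0, "dz": -130, "spin": 0}, {"dx": 0, "dy": 0, "dz": -150, "spin": 0}, {"dx": 0, "dy": 0, "dz": -150, "spin": 0}]}}

```text
time_s: 9.9
tcp_pos: [448.2, 315.6, 388.3]
tcp_rot: [[-0.98, -0.2, 0.006], [-0.2, 0.98, 0.004], [-0.007, 0.003, -1.0]]
wrist_force: [-0.3, 0.2, 0.2]
finger_gap: 0.912
grip_force: 0.0
```

```bash
python3 tr.py l5; python3 - <<'E'
from where import *
# pointer: bright pixels on wheel top plane z=33 in deck
for n in ['scene','side']:
    s=load(n); v,u=np.mgrid[0:400,0:640]
    d=np.stack([(u-s['cx'])/f(s),(v-s['cy'])/f(s),np.ones(u.shape)],-1)@np.array(s['rotation']).T@M
    e=M.T@(s['eye']-O); p=e+d*((33-e[2])/d[...,2])[...,None]
    rr=np.hypot(p[...,0],p[...,1]); m=(rr<28)
    g=s['color'].astype(int).mean(-1); b=m&(g>110)
    q=p[b][:,:2]; 
    print(n,m.sum(),b.sum(),'mean',q.mean(0).round(1)); out=q[np.hypot(*q.T)>12]; a=np.degrees(np.arctan2(out[:,1],out[:,0])); print(np.histogram(a,np.arange(-180,181,20)))
s=load('scene');c=proj(s,O+M@[0,0,33.]);i=[int(x) for x in c];A=cv2.resize(s['color'][i[1]-40:i[1]+40,i[0]-40:i[0]+40,::-1],(400,400),interpolation=cv2.INTER_CUBIC)
s=load('side');c=proj(s,O+M@[0,0,33.]);i=[int(x) for x in c];B=cv2.resize(s['color'][i[1]-40:i[1]+40,i[0]-40:i[0]+40,::-1],(400,400),interpolation=cv2.INTER_CUBIC)
cv2.imwrite('pics/wh.png',np.hstack([A,B]))
E
```

```text
t 9.9 tcp [448.2 315.6 388.3] grasp in deck [-93.1 227.5 204. ] yaw tool y 101.55 j [-20.  18. -27. 106.  10.  57.  51.] F [-0.3  0.2  0.2] gap 80.3 gf 0.0
grasp rel tray h,k 0.34516171768356324 0.7426062272644798 z 225.35237900469156
836
-60 [30. 39. 42.] [-53.  49.]
-45 [32. 40. 43.] [-55.  49.]
-30 [37. 40. 43.] [-55.  46.]
-15 [34. 43. 72.] [-63.  54.]
0 [37. 44. 73.] [-64.  54.]
15 [32. 40. 43.] [-55.  39.]
30 [32. 40. 43.] [-55.  48.]
45 [35. 40. 42.] [-55.  47.]
1472
-60 [35. 41. 43.] [-45.  55.]
-45 [35. 41. 44.] [-48.  56.]
-30 [37. 41. 44.] [-49.  55.]
-15 [37. 44. 73.] [-30.  64.]
0 [36. 45. 75.] [-58.  65.]
15 [36. 41. 44.] [-48.  56.]
30 [35. 41. 44.] [-46.  55.]
45 [34. 41. 44.] [-44.  54.]
scene 193 33 mean [-2.7 -2.3]
(array([0, 0, 0, 0, 0, 0, 4, 0, 0, 2, 0, 0, 0, 0, 0, 0, 0, 8]), array([-180, -160, -140, -120, -100,  -80,  -60,  -40,  -20,    0,   20,
         40,   60,   80,  100,  120,  140,  160,  180]))
side 171 71 mean [-0.9 -0.9]
(array([1, 2, 3, 2, 2, 3, 4, 2, 2, 2, 5, 4, 0, 1, 1, 3, 7, 6]), array([-180, -160, -140, -120, -100,  -80,  -60,  -40,  -20,    0,   20,
         40,   60,   80,  100,  120,  140,  160,  180]))
```

View pics/wh.png

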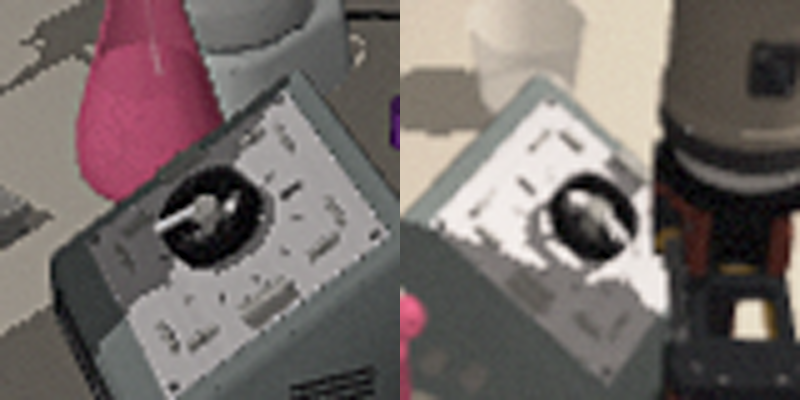

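The cover rests flat and centred. The pointer runs from the hub at (205,210) to (155,228) in the left crop, so it points down-slope, roughly opposite the index bar at (290,188). Going above the wheel to measure the angle.

Call:
{"name": "arm_command", "arguments": {"deltas": [{"dx": -3, "dy": -30, "dz": -6, "spin": 0}, {"dx": -8, "dy": -70, "dz": -16, "spin": 4}, {"dx": -13, "dy": -110, "dz": -16, "spin": 9}, {"dx": -18, "dy": -150, "dz": -16, "spin": 14}, {"dx": -22, "dy": -190, "dz": -16, "spin": 19}, {"dx": -27, "dy": -230, "dz": -16, "spin": 24}, {"dx": -32, "dy": -260, "dz": -16, "spin": 27.7}, {"dx": -32, "dy": -272.6, "dz": -16, "spin": 27.7}, {"dx": -32, "dy": -272.6, "dz": -16, "spin": 27.7}, {"dx": -32, "dy": -272.6, "dz": -16, "spin": 27.7}], "claw": 76}}

```text
time_s: 11.0
tcp_pos: [533.0, 55.7, 399.1]
tcp_rot: [[-0.961, 0.275, -0.001], [0.275, 0.961, 0.001], [0.002, 0.0, -1.0]]
wrist_force: [-0.7, 0.9, -0.3]
finger_gap: 0.866
grip_force: 0.0
```

```bash
cat > ptr.py <<'E'
from where import *
import sys
def ptr():
    s=snap('wrist'); N=240; sc=3.
    # rectified top view at deck z=33: image x -> -y(deck), image y -> -x(deck)
    v,u=np.mgrid[0:N,0:N]; p=np.stack([(N/2-v)/sc,(N/2-u)/sc,np.full(u.shape,33.)],-1)
    w=proj(s,O+p@M.T).astype(np.float32); im=cv2.remap(s['color'],w[...,0],w[...,1],cv2.INTER_LINEAR)
    g=im.mean(-1); rr=np.hypot(p[...,0],p[...,1]); th=np.arctan2(p[...,1],p[...,0])
    prof=[]
    for a in range(-180,180,5):
        d=abs((np.degrees(th)-a+180)%360-180); m=(d<4)&(rr>12)&(rr<26); prof.append((round(g[m].mean()),a))
    prof.sort(reverse=True); print(prof[:8],prof[-1])
    b=(rr<27)&(rr>12)&(g>0.6*prof[0][0]+0.4*prof[-1][0]); z=np.exp(1j*th[b]).mean(); print('pointer deg',np.degrees(np.angle(z)).round(1),'conc',abs(z).round(2),b.sum())
    return im
if __name__=='__main__':
    g,T=show(); im=ptr()
    print('delta to wheel grasp',todelta(T,g,O+M@[0,0,22.]+[0,0,15.5]))
    cv2.imwrite('pics/'+sys.argv[1]+'.png',cv2.resize(im[...,::-1],(480,480)))
E
python3 ptr.py p1
```

```text
t 11.0 tcp [533.   55.7 399.1] grasp in deck [ 42.8   0.6 133.4] yaw tool y 74.02 j [ -0.  15. -15. 108.   5.  57.  57.] F [-0.7  0.9 -0.3] gap 76.2 gf 0.0
[(156, -10), (156, -15), (154, -5), (152, -20), (151, 0), (139, -25), (136, 5), (131, 10)] (10, 35)
pointer deg -32.2 conc 0.67 2485
delta to wheel grasp [-21.9  -0.7 101.8]
```

View pics/p1.png

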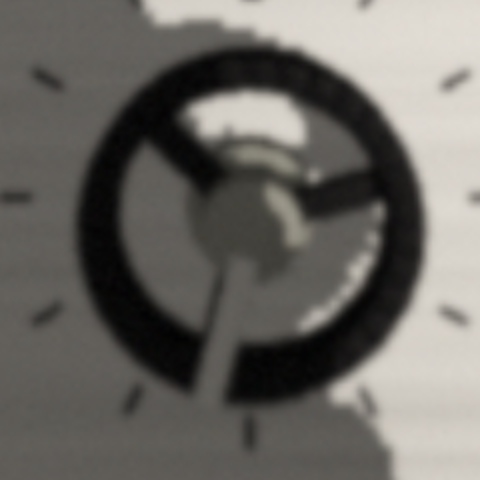

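The rectified view shows the pointer tip at (212,398) and the wheel centre at about (250,225). That puts the pointer at about +168° from the index, so it needs about 168° clockwise. I plan four grasps of about 42°.

Call:
{"name": "arm_command", "arguments": {"deltas": [{"dx": -10, "dy": -1, "dz": 0, "spin": -8}, {"dx": -22, "dy": -1.5, "dz": 10, "spin": -16}, {"dx": -22, "dy": -1.5, "dz": 25, "spin": -21}, {"dx": -22, "dy": -1.5, "dz": 50, "spin": -21}, {"dx": -22, "dy": -1.5, "dz": 70, "spin": -21}, {"dx": -22, "dy": -1.5, "dz": 85, "spin": -21}, {"dx": -22, "dy": -1.5, "dz": 95, "spin": -21}, {"dx": -22, "dy": -1.5, "dz": 102, "spin": -21}, {"dx": -22, "dy": -1.5, "dz": 102, "spin": -21}, {"dx": -22, "dy": -1.5, "dz": 102, "spin": -21}], "claw": 76, "grip_force": 25}}

```text
time_s: 12.05
tcp_pos: [554.5, 47.0, 298.2]
tcp_rot: [[-0.996, -0.085, 0.001], [-0.085, 0.996, 0.0], [-0.001, 0.0, -1.0]]
wrist_force: [-0.2, 0.7, 0.6]
finger_gap: 0.866
grip_force: 0.0
```

Call:
{"name": "arm_command", "arguments": {"deltas": [{"dx": 0, "dy": 0, "dz": 0, "spin": 0}, {"dx": 0, "dy": 0, "dz": 0, "spin": 0}, {"dx": 0, "dy": 0, "dz": 0, "spin": 0}, {"dx": 0, "dy": 0, "dz": 0, "spin": 0}, {"dx": 0, "dy": 0, "dz": 0, "spin": 0}], "claw": 45}}

```text
time_s: 12.55
tcp_pos: [554.4, 48.1, 298.3]
tcp_rot: [[-0.996, -0.086, 0.001], [-0.086, 0.996, 0.002], [-0.001, 0.002, -1.0]]
wrist_force: [-1.0, 4.5, 1.8]
finger_gap: 0.686
grip_force: 25.0
```

Call:
{"name": "arm_command", "arguments": {"deltas": [{"dx": 0, "dy": 0, "dz": 0, "spin": 5}, {"dx": 0, "dy": 0, "dz": 0, "spin": 11}, {"dx": 0, "dy": 0, "dz": 0, "spin": 17}, {"dx": 0, "dy": 0, "dz": 0, "spin": 23}, {"dx": 0, "dy": 0, "dz": 0, "spin": 29}, {"dx": 0, "dy": 0, "dz": 0, "spin": 35}, {"dx": 0, "dy": 0, "dz": 0, "spin": 42}, {"dx": 0, "dy": 0, "dz": 0, "spin": 42}, {"dx": 0, "dy": 0, "dz": 0, "spin": 42}]}}

```text
time_s: 13.45
tcp_pos: [554.8, 46.9, 298.5]
tcp_rot: [[-0.799, 0.601, 0.002], [0.601, 0.799, 0.001], [-0.001, 0.002, -1.0]]
wrist_force: [-0.6, 1.5, 5.1]
finger_gap: 0.689
grip_force: 25.0
```

Call:
{"name": "arm_command", "arguments": {"deltas": [{"dx": 0, "dy": 0, "dz": 0, "spin": 0}, {"dx": 0, "dy": 0, "dz": 0, "spin": 0}, {"dx": 0, "dy": 0, "dz": 0, "spin": 0}, {"dx": 0, "dy": 0, "dz": 0, "spin": 0}], "claw": 76}}

```text
time_s: 13.85
tcp_pos: [554.1, 46.1, 297.3]
tcp_rot: [[-0.797, 0.604, -0.001], [0.604, 0.797, -0.0], [0.0, -0.001, -1.0]]
wrist_force: [0.1, -0.4, -0.1]
finger_gap: 0.868
grip_force: 0.0
```

```bash
cat > sc.py <<'E'
from where import *
# pointer seen by the fixed cameras, from light narrow bar on black rim (ring 21..30 mm at z=32)
def scan(n):
    s=snap(n); a=np.arange(-180,180,3); out=[]
    for t in a:
        r_=np.linspace(22,28,7); q=np.c_[r_*np.cos(np.radians(t)),r_*np.sin(np.radians(t)),np.full(7,32.)]
        w=proj(s,O+q@M.T).astype(np.float32); out.append(cv2.remap(s['color'],w[None,:,0],w[None,:,1],cv2.INTER_LINEAR).mean())
    out=np.array(out); i=np.argsort(-out)[:8]; print(n,[(int(a[k]),int(out[k])) for k in i],'med',np.median(out).round())
show()
for n in ['wrist','scene','side']: scan(n)
E
python3 sc.py
```

```text
t 13.85 tcp [554.1  46.1 297.3] grasp in deck [ 9.3 -2.9 34.5] yaw tool y 52.85 j [ -5.  24.  -7. 111.   4.  46.  38.] F [ 0.1 -0.4 -0.1] gap 76.4 gf 0.0
wrist [(144, 111), (147, 109), (141, 103), (150, 95), (-9, 57), (-6, 55), (-12, 55), (-15, 55)] med 25.0
scene [(144, 97), (147, 93), (141, 84), (150, 76), (-138, 71), (138, 70), (-141, 69), (-135, 64)] med 44.0
side [(-66, 117), (-60, 115), (-69, 115), (-63, 115), (-57, 110), (-123, 110), (-72, 108), (-54, 107)] med 60.0
```

About 22° turned out of 42° commanded, so the grip slipped. I'll recentre by 2 mm and use a stronger grip.

Call:
{"name": "arm_command", "arguments": {"deltas": [{"dx": 1, "dy": 1.5, "dz": 0, "spin": -8}, {"dx": 1, "dy": 1.5, "dz": 0, "spin": -16}, {"dx": 1, "dy": 1.5, "dz": 0, "spin": -24}, {"dx": 1, "dy": 1.5, "dz": 1, "spin": -32}, {"dx": 1, "dy": 1.5, "dz": 1, "spin": -40}, {"dx": 1, "dy": 1.5, "dz": 1, "spin": -42}, {"dx": 1, "dy": 1.5, "dz": 1, "spin": -42}], "grip_force": 55}}

```text
time_s: 14.7
tcp_pos: [554.4, 48.1, 296.6]
tcp_rot: [[-0.996, -0.085, -0.0], [-0.085, 0.996, 0.0], [0.0, 0.0, -1.0]]
wrist_force: [0.2, 0.0, 0.4]
finger_gap: 0.865
grip_force: 0.0
```

Call:
{"name": "arm_command", "arguments": {"deltas": [{"dx": 0, "dy": 0, "dz": 0, "spin": 0}, {"dx": 0, "dy": 0, "dz": 0, "spin": 0}, {"dx": 0, "dy": 0, "dz": 0, "spin": 0}, {"dx": 0, "dy": 0, "dz": 0, "spin": 0}, {"dx": 0, "dy": 0, "dz": 0, "spin": 0}], "claw": 45}}

```text
time_s: 15.2
tcp_pos: [554.4, 48.6, 296.7]
tcp_rot: [[-0.996, -0.084, 0.0], [-0.084, 0.996, 0.0], [-0.0, 0.0, -1.0]]
wrist_force: [0.1, 2.1, 0.5]
finger_gap: 0.677
grip_force: 55.0
```

```bash
python3 sc.py
```

```text
t 15.2 tcp [554.4  48.6 296.7] grasp in deck [ 8.7 -0.3 34.1] yaw tool y 94.84 j [  2.  25. -17. 110.  10.  46.  75.] F [0.1 2.1 0.5] gap 59.6 gf 54.99990185433312
wrist [(144, 103), (147, 102), (-27, 100), (141, 99), (-30, 88), (-36, 87), (150, 82), (-33, 78)] med 22.0
scene [(144, 99), (147, 95), (141, 86), (150, 77), (-135, 76), (-132, 75), (-138, 74), (-129, 73)] med 40.0
side [(138, 102), (141, 102), (144, 94), (135, 91), (147, 86), (132, 80), (-132, 77), (-129, 77)] med 41.0
```

Call:
{"name": "arm_command", "arguments": {"deltas": [{"dx": 0, "dy": 0, "dz": 0, "spin": 4}, {"dx": 0, "dy": 0, "dz": 0, "spin": 8}, {"dx": 0, "dy": 0, "dz": 0, "spin": 12}, {"dx": 0, "dy": 0, "dz": 0, "spin": 16}, {"dx": 0, "dy": 0, "dz": 0, "spin": 20}, {"dx": 0, "dy": 0, "dz": 0, "spin": 24}, {"dx": 0, "dy": 0, "dz": 0, "spin": 28}, {"dx": 0, "dy": 0, "dz": 0, "spin": 32}, {"dx": 0, "dy": 0, "dz": 0, "spin": 36}, {"dx": 0, "dy": 0, "dz": 0, "spin": 40}, {"dx": 0, "dy": 0, "dz": 0, "spin": 42}, {"dx": 0, "dy": 0, "dz": 0, "spin": 42}]}}

```text
time_s: 16.55
tcp_pos: [554.5, 47.7, 297.0]
tcp_rot: [[-0.798, 0.603, 0.001], [0.603, 0.798, -0.001], [-0.002, -0.0, -1.0]]
wrist_force: [-1.0, -3.9, 2.3]
finger_gap: 0.68
grip_force: 55.0
```

```bash
python3 sc.py
```

```text
t 16.55 tcp [554.5  47.7 297. ] grasp in deck [ 9.4 -1.2 34.1] yaw tool y 52.89 j [ -6.  24.  -7. 111.   4.  46.  38.] F [-1.  -3.9  2.3] gap 59.8 gf 55.000200853392016
wrist [(120, 117), (123, 113), (117, 105), (126, 104), (36, 65), (33, 59), (-12, 58), (-9, 58)] med 26.0
scene [(123, 96), (120, 93), (126, 89), (129, 77), (117, 69), (-138, 69), (-141, 66), (-135, 64)] med 40.0
side [(138, 141), (141, 141), (135, 134), (144, 131), (132, 127), (129, 121), (147, 120), (126, 120)] med 56.0
```

Each 42° stroke gives a steady 24° or so, a tilt effect rather than weak grip. I'll repeat with more strokes.

Call:
{"name": "arm_command", "arguments": {"deltas": [{"dx": 0, "dy": 0, "dz": 0, "spin": 0}, {"dx": 0, "dy": 0, "dz": 0, "spin": 0}, {"dx": 0, "dy": 0, "dz": 0, "spin": 0}, {"dx": 0, "dy": 0, "dz": 0, "spin": -8}, {"dx": 0, "dy": 0, "dz": 0, "spin": -16}, {"dx": 0, "dy": 0, "dz": 0, "spin": -24}, {"dx": 0, "dy": 0, "dz": 0, "spin": -32}, {"dx": 0, "dy": 0, "dz": 0, "spin": -40}, {"dx": 0, "dy": 0, "dz": 0, "spin": -44}, {"dx": 0, "dy": 0, "dz": 0, "spin": -44}], "claw": 76}}

```text
time_s: 17.7
tcp_pos: [554.4, 48.4, 296.4]
tcp_rot: [[-0.993, -0.12, -0.0], [-0.12, 0.993, 0.001], [0.0, 0.001, -1.0]]
wrist_force: [-0.3, 0.2, -0.1]
finger_gap: 0.866
grip_force: 0.0
```

Call:
{"name": "arm_command", "arguments": {"deltas": [{"dx": 0, "dy": 0, "dz": 0, "spin": 0}, {"dx": 0, "dy": 0, "dz": 0, "spin": 0}, {"dx": 0, "dy": 0, "dz": 0, "spin": 0}, {"dx": 0, "dy": 0, "dz": 0, "spin": 0}, {"dx": 0, "dy": 0, "dz": 0, "spin": 7}, {"dx": 0, "dy": 0, "dz": 0, "spin": 14}, {"dx": 0, "dy": 0, "dz": 0, "spin": 21}, {"dx": 0, "dy": 0, "dz": 0, "spin": 28}, {"dx": 0, "dy": 0, "dz": 0, "spin": 35}, {"dx": 0, "dy": 0, "dz": 0, "spin": 42}, {"dx": 0, "dy": 0, "dz": 0, "spin": 46}, {"dx": 0, "dy": 0, "dz": 0, "spin": 46}], "claw": 45}}

```text
time_s: 18.9
tcp_pos: [554.3, 48.0, 297.2]
tcp_rot: [[-0.775, 0.632, 0.001], [0.632, 0.775, -0.001], [-0.001, -0.001, -1.0]]
wrist_force: [-3.7, -3.6, 4.0]
finger_gap: 0.679
grip_force: 55.0
```

Call:
{"name": "arm_command", "arguments": {"deltas": [{"dx": 0, "dy": 0, "dz": 0, "spin": 0}, {"dx": 0, "dy": 0, "dz": 0, "spin": 0}, {"dx": 0, "dy": 0, "dz": 0, "spin": 0}, {"dx": 0, "dy": 0, "dz": 0, "spin": -8}, {"dx": 0, "dy": 0, "dz": 0, "spin": -16}, {"dx": 0, "dy": 0, "dz": 0, "spin": -24}, {"dx": 0, "dy": 0, "dz": 0, "spin": -32}, {"dx": 0, "dy": 0, "dz": 0, "spin": -40}, {"dx": 0, "dy": 0, "dz": 0, "spin": -46}, {"dx": 0, "dy": 0, "dz": 0, "spin": -46}], "claw": 76}}

```text
time_s: 19.9
tcp_pos: [554.5, 48.2, 296.5]
tcp_rot: [[-0.993, -0.12, -0.0], [-0.12, 0.993, 0.0], [0.0, 0.0, -1.0]]
wrist_force: [0.4, -0.5, 0.3]
finger_gap: 0.866
grip_force: 0.0
```

Call:
{"name": "arm_command", "arguments": {"deltas": [{"dx": 0, "dy": 0, "dz": 0, "spin": 0}, {"dx": 0, "dy": 0, "dz": 0, "spin": 0}, {"dx": 0, "dy": 0, "dz": 0, "spin": 0}, {"dx": 0, "dy": 0, "dz": 0, "spin": 0}, {"dx": 0, "dy": 0, "dz": 0, "spin": 7}, {"dx": 0, "dy": 0, "dz": 0, "spin": 14}, {"dx": 0, "dy": 0, "dz": 0, "spin": 21}, {"dx": 0, "dy": 0, "dz": 0, "spin": 28}, {"dx": 0, "dy": 0, "dz": 0, "spin": 35}, {"dx": 0, "dy": 0, "dz": 0, "spin": 42}, {"dx": 0, "dy": 0, "dz": 0, "spin": 46}, {"dx": 0, "dy": 0, "dz": 0, "spin": 46}], "claw": 45}}

```text
time_s: 21.1
tcp_pos: [554.3, 47.9, 297.1]
tcp_rot: [[-0.775, 0.632, 0.001], [0.632, 0.775, -0.001], [-0.001, -0.001, -1.0]]
wrist_force: [-3.0, -3.5, 4.0]
finger_gap: 0.681
grip_force: 55.0
```

```bash
python3 sc.py
```

```text
t 21.1 tcp [554.3  47.9 297.1] grasp in deck [ 9.2 -1.1 34.4] yaw tool y 50.8 j [ -6.  24.  -7. 111.   4.  46.  36.] F [-3.  -3.5  4. ] gap 59.9 gf 54.9999724262409
wrist [(69, 121), (72, 115), (66, 106), (75, 98), (36, 68), (-9, 59), (-6, 58), (-3, 58)] med 27.0
scene [(-54, 57), (-57, 55), (9, 53), (69, 53), (15, 53), (12, 53), (18, 53), (-51, 53)] med 39.0
side [(-60, 118), (-63, 117), (-66, 116), (-69, 113), (-57, 112), (-54, 107), (-72, 105), (-75, 104)] med 64.0
```

Now at 70°, gaining about 26° per stroke. Two more strokes.

Call:
{"name": "arm_command", "arguments": {"deltas": [{"dx": 0, "dy": 0, "dz": 0, "spin": 0}, {"dx": 0, "dy": 0, "dz": 0, "spin": 0}, {"dx": 0, "dy": 0, "dz": 0, "spin": 0}, {"dx": 0, "dy": 0, "dz": 0, "spin": -8}, {"dx": 0, "dy": 0, "dz": 0, "spin": -16}, {"dx": 0, "dy": 0, "dz": 0, "spin": -24}, {"dx": 0, "dy": 0, "dz": 0, "spin": -32}, {"dx": 0, "dy": 0, "dz": 0, "spin": -40}, {"dx": 0, "dy": 0, "dz": 0, "spin": -46}, {"dx": 0, "dy": 0, "dz": 0, "spin": -46}], "claw": 76}}

```text
time_s: 22.25
tcp_pos: [554.5, 48.3, 296.5]
tcp_rot: [[-0.993, -0.12, -0.0], [-0.12, 0.993, 0.0], [0.0, 0.0, -1.0]]
wrist_force: [-0.2, -0.4, -0.1]
finger_gap: 0.867
grip_force: 0.0
```

Call:
{"name": "arm_command", "arguments": {"deltas": [{"dx": 0, "dy": 0, "dz": 0, "spin": 0}, {"dx": 0, "dy": 0, "dz": 0, "spin": 0}, {"dx": 0, "dy": 0, "dz": 0, "spin": 0}, {"dx": 0, "dy": 0, "dz": 0, "spin": 0}, {"dx": 0, "dy": 0, "dz": 0, "spin": 7}, {"dx": 0, "dy": 0, "dz": 0, "spin": 14}, {"dx": 0, "dy": 0, "dz": 0, "spin": 21}, {"dx": 0, "dy": 0, "dz": 0, "spin": 28}, {"dx": 0, "dy": 0, "dz": 0, "spin": 35}, {"dx": 0, "dy": 0, "dz": 0, "spin": 42}, {"dx": 0, "dy": 0, "dz": 0, "spin": 46}, {"dx": 0, "dy": 0, "dz": 0, "spin": 46}], "claw": 45}}

```text
time_s: 23.45
tcp_pos: [554.4, 47.9, 297.1]
tcp_rot: [[-0.775, 0.632, 0.001], [0.632, 0.775, -0.001], [-0.002, -0.0, -1.0]]
wrist_force: [-3.6, -4.5, 3.7]
finger_gap: 0.677
grip_force: 55.0
```

Call:
{"name": "arm_command", "arguments": {"deltas": [{"dx": 0, "dy": 0, "dz": 0, "spin": 0}, {"dx": 0, "dy": 0, "dz": 0, "spin": 0}, {"dx": 0, "dy": 0, "dz": 0, "spin": 0}, {"dx": 0, "dy": 0, "dz": 0, "spin": -8}, {"dx": 0, "dy": 0, "dz": 0, "spin": -16}, {"dx": 0, "dy": 0, "dz": 0, "spin": -24}, {"dx": 0, "dy": 0, "dz": 0, "spin": -32}, {"dx": 0, "dy": 0, "dz": 0, "spin": -40}, {"dx": 0, "dy": 0, "dz": 0, "spin": -46}, {"dx": 0, "dy": 0, "dz": 0, "spin": -46}], "claw": 76}}

```text
time_s: 24.45
tcp_pos: [554.4, 48.2, 296.5]
tcp_rot: [[-0.993, -0.12, -0.0], [-0.12, 0.993, 0.0], [0.0, 0.0, -1.0]]
wrist_force: [-0.2, 0.1, 0.1]
finger_gap: 0.868
grip_force: 0.0
```

Call:
{"name": "arm_command", "arguments": {"deltas": [{"dx": 0, "dy": 0, "dz": 0, "spin": 0}, {"dx": 0, "dy": 0, "dz": 0, "spin": 0}, {"dx": 0, "dy": 0, "dz": 0, "spin": 0}, {"dx": 0, "dy": 0, "dz": 0, "spin": 0}, {"dx": 0, "dy": 0, "dz": 0, "spin": 7}, {"dx": 0, "dy": 0, "dz": 0, "spin": 14}, {"dx": 0, "dy": 0, "dz": 0, "spin": 21}, {"dx": 0, "dy": 0, "dz": 0, "spin": 28}, {"dx": 0, "dy": 0, "dz": 0, "spin": 35}, {"dx": 0, "dy": 0, "dz": 0, "spin": 38}, {"dx": 0, "dy": 0, "dz": 0, "spin": 38}], "claw": 45}}

```text
time_s: 25.55
tcp_pos: [554.7, 47.8, 296.9]
tcp_rot: [[-0.856, 0.517, 0.002], [0.517, 0.856, -0.001], [-0.002, 0.0, -1.0]]
wrist_force: [-0.5, -4.5, 0.7]
finger_gap: 0.675
grip_force: 55.5
```

```bash
python3 sc.py
```

```text
t 25.55 tcp [554.7  47.8 296.9] grasp in deck [ 9.6 -1.1 33.9] yaw tool y 58.85 j [ -5.  24.  -8. 111.   5.  46.  43.] F [-0.5 -4.5  0.7] gap 59.4 gf 55.498862017993815
wrist [(24, 118), (27, 116), (30, 111), (21, 82), (15, 82), (12, 79), (18, 76), (9, 58)] med 26.0
scene [(-135, 76), (-138, 75), (-132, 74), (-129, 71), (-141, 66), (-126, 66), (-123, 61), (-120, 55)] med 34.0
side [(141, 138), (138, 132), (144, 130), (147, 120), (-60, 118), (-57, 112), (135, 110), (-63, 110)] med 45.0
```

Call:
{"name": "arm_command", "arguments": {"deltas": [{"dx": 0, "dy": 0, "dz": 0, "spin": 0}, {"dx": 0, "dy": 0, "dz": 0, "spin": 0}, {"dx": 0, "dy": 0, "dz": 0, "spin": 0}, {"dx": 0, "dy": 0, "dz": 0, "spin": -8}, {"dx": 0, "dy": 0, "dz": 0, "spin": -16}, {"dx": 0, "dy": 0, "dz": 0, "spin": -24}, {"dx": 0, "dy": 0, "dz": 0, "spin": -32}, {"dx": 0, "dy": 0, "dz": 0, "spin": -38}, {"dx": 0, "dy": 0, "dz": 0, "spin": -38}], "claw": 76}}

```text
time_s: 26.6
tcp_pos: [554.3, 48.4, 296.5]
tcp_rot: [[-0.993, -0.12, -0.001], [-0.12, 0.993, 0.001], [0.001, 0.001, -1.0]]
wrist_force: [-0.2, 0.4, -0.6]
finger_gap: 0.864
grip_force: 0.0
```

Call:
{"name": "arm_command", "arguments": {"deltas": [{"dx": 0, "dy": 0, "dz": 0, "spin": 0}, {"dx": 0, "dy": 0, "dz": 0, "spin": 0}, {"dx": 0, "dy": 0, "dz": 0, "spin": 0}, {"dx": 0, "dy": 0, "dz": 0, "spin": 0}, {"dx": 0, "dy": 0, "dz": 0, "spin": 7}, {"dx": 0, "dy": 0, "dz": 0, "spin": 14}, {"dx": 0, "dy": 0, "dz": 0, "spin": 21}, {"dx": 0, "dy": 0, "dz": 0, "spin": 28}, {"dx": 0, "dy": 0, "dz": 0, "spin": 35}, {"dx": 0, "dy": 0, "dz": 0, "spin": 40}, {"dx": 0, "dy": 0, "dz": 0, "spin": 40}], "claw": 45}}

```text
time_s: 27.7
tcp_pos: [554.5, 47.9, 296.9]
tcp_rot: [[-0.837, 0.548, 0.001], [0.548, 0.837, -0.001], [-0.002, -0.0, -1.0]]
wrist_force: [-1.9, -3.7, 1.1]
finger_gap: 0.678
grip_force: 55.0
```

Call:
{"name": "arm_command", "arguments": {"deltas": [{"dx": 0, "dy": 0, "dz": 0, "spin": 0}, {"dx": 0, "dy": 0, "dz": 0, "spin": 0}, {"dx": 0, "dy": 0, "dz": 0, "spin": 0}, {"dx": 0, "dy": 0, "dz": -20, "spin": 0}, {"dx": 0, "dy": 0, "dz": -50, "spin": -8}, {"dx": 0, "dy": 0, "dz": -80, "spin": -15}, {"dx": 20, "dy": 8, "dz": -102, "spin": -15}, {"dx": 20, "dy": 8, "dz": -102, "spin": -15}, {"dx": 20, "dy": 8, "dz": -102, "spin": -15}], "claw": 84}}

```text
time_s: 28.6
tcp_pos: [542.0, 66.0, 398.5]
tcp_rot: [[-0.95, 0.311, 0.001], [0.311, 0.95, -0.0], [-0.001, 0.0, -1.0]]
wrist_force: [0.6, -0.5, -0.3]
finger_gap: 0.959
grip_force: 0.0
```

```bash
cat > fine.py <<'E'
from where import *
g,T=show(); s=snap('wrist'); N=480; sc=6.
v,u=np.mgrid[0:N,0:N]; p=np.stack([(N/2-v)/sc,(N/2-u)/sc,np.full(u.shape,32.)],-1)
w=proj(s,O+p@M.T).astype(np.float32); im=cv2.remap(s['color'],w[...,0],w[...,1],cv2.INTER_LINEAR); G=im.mean(-1)
cv2.imwrite('pics/fine.png',im[...,::-1])
dark=((G<28)*255).astype(np.uint8)
dark=cv2.morphologyEx(dark,cv2.MORPH_OPEN,np.ones((5,5)))
k,l,st,ce=cv2.connectedComponentsWithStats(dark); b=1+st[1:,4].argmax(); pts=np.argwhere(l==b)[:,::-1].astype(np.float32)
hull=cv2.convexHull(pts); (cx,cy),ax,an=cv2.fitEllipse(hull); print('wheel px',cx,cy,ax,'deck',(N/2-cy)/sc,(N/2-cx)/sc)
for r_ in (22,24,26,28):
    a=np.arange(-180,180,1.); X=(cx-r_*sc*np.sin(np.radians(a))).astype(np.float32); Y=(cy-r_*sc*np.cos(np.radians(a))).astype(np.float32)
    o=cv2.remap(G.astype(np.float32),X[None],Y[None],cv2.INTER_LINEAR)[0]; t=(o.max()+np.median(o))/2; z=a[o>t]; print(r_,round(float(o.max())),round(float(np.median(o))),'bright deg',z.min() if len(z) else 0,z.max() if len(z) else 0,len(z),np.median(z))
E
python3 fine.py; python3 sc.py
```

```text
t 28.6 tcp [542.   66.  398.5] grasp in deck [ 47.7  13.  129.7] yaw tool y 71.89 j [ -3.  16. -12. 107.   4.  58.  55.] F [ 0.6 -0.5 -0.3] gap 84.4 gf 0.0
wheel px 244.52296447753906 226.73660278320312 (332.22119140625, 352.54364013671875) deck 2.210566202799479 -0.7538274129231771
22 219 52 bright deg -80.0 14.0 33 -2.0
24 220 9 bright deg 3.0 14.0 12 8.5
26 220 11 bright deg 3.0 14.0 12 8.5
28 173 27 bright deg 4.0 14.0 11 9.0
t 28.65 tcp [541.9  65.4 397.7] grasp in deck [ 47.2  12.3 129.1] yaw tool y 71.84 j [ -3.  16. -12. 107.   4.  58.  55.] F [-0.7 -0.4 -0.6] gap 84.1 gf 0.0
wrist [(6, 216), (3, 205), (9, 197), (0, 132), (12, 122), (-9, 120), (-6, 118), (-12, 117)] med 26.0
scene [(12, 164), (15, 162), (9, 152), (18, 143), (6, 128), (21, 115), (3, 98), (24, 85)] med 30.0
side [(12, 173), (9, 172), (15, 165), (6, 161), (18, 148), (3, 144), (141, 140), (138, 138)] med 87.0
```

The pointer is about 9° short, measured consistently in three views. One small stroke.

Call:
{"name": "arm_command", "arguments": {"deltas": [{"dx": -17.3, "dy": -12.5, "dz": 15, "spin": -5}, {"dx": -17.3, "dy": -12.5, "dz": 40, "spin": -10}, {"dx": -17.3, "dy": -12.5, "dz": 65, "spin": -10}, {"dx": -17.3, "dy": -12.5, "dz": 83, "spin": -10}, {"dx": -17.3, "dy": -12.5, "dz": 95, "spin": -10}, {"dx": -17.3, "dy": -12.5, "dz": 101.5, "spin": -10}, {"dx": -17.3, "dy": -12.5, "dz": 101.5, "spin": -10}, {"dx": -17.3, "dy": -12.5, "dz": 101.5, "spin": -10}], "claw": 76}}

```text
time_s: 29.6
tcp_pos: [554.9, 48.8, 297.7]
tcp_rot: [[-0.99, 0.142, 0.001], [0.142, 0.99, 0.0], [-0.001, 0.0, -1.0]]
wrist_force: [0.5, 0.2, 0.3]
finger_gap: 0.866
grip_force: 0.0
```

Call:
{"name": "arm_command", "arguments": {"deltas": [{"dx": 0, "dy": 0, "dz": 0, "spin": 0}, {"dx": 0, "dy": 0, "dz": 0, "spin": 0}, {"dx": 0, "dy": 0, "dz": 0, "spin": 0}, {"dx": 0, "dy": 0, "dz": 0, "spin": 0}, {"dx": 0, "dy": 0, "dz": 0, "spin": 5}, {"dx": 0, "dy": 0, "dz": 0, "spin": 10}, {"dx": 0, "dy": 0, "dz": 0, "spin": 16}, {"dx": 0, "dy": 0, "dz": 0, "spin": 16}, {"dx": 0, "dy": 0, "dz": 0, "spin": 16}], "claw": 45}}

```text
time_s: 30.5
tcp_pos: [554.9, 47.9, 297.7]
tcp_rot: [[-0.913, 0.409, 0.002], [0.409, 0.913, -0.001], [-0.002, -0.0, -1.0]]
wrist_force: [-1.5, -4.9, 3.5]
finger_gap: 0.673
grip_force: 55.7
```

Call:
{"name": "arm_command", "arguments": {"deltas": [{"dx": 0, "dy": 0, "dz": 0, "spin": 0}, {"dx": 0, "dy": 0, "dz": 0, "spin": 0}, {"dx": 0, "dy": 0, "dz": 0, "spin": 0}, {"dx": 0, "dy": 0, "dz": -20, "spin": 0}, {"dx": 0, "dy": 0, "dz": -50, "spin": 0}, {"dx": 0, "dy": 0, "dz": -80, "spin": 5}, {"dx": 20, "dy": 8, "dz": -102, "spin": 5}, {"dx": 20, "dy": 8, "dz": -102, "spin": 5}, {"dx": 20, "dy": 8, "dz": -102, "spin": 5}], "claw": 84}}

```text
time_s: 31.4
tcp_pos: [539.5, 64.5, 399.1]
tcp_rot: [[-0.874, 0.486, 0.001], [0.486, 0.874, 0.0], [-0.0, 0.0, -1.0]]
wrist_force: [0.1, 0.1, -0.3]
finger_gap: 0.957
grip_force: 0.0
```

```bash
python3 fine.py; python3 sc.py; python3 tr.py end
```

```text
t 31.4 tcp [539.5  64.5 399.1] grasp in deck [ 46.3  10.8 131.2] yaw tool y 60.93 j [ -6.  16.  -9. 107.   3.  57.  45.] F [ 0.1  0.1 -0.3] gap 84.2 gf 0.0
wheel px 242.23385620117188 226.6318817138672 (331.1494140625, 353.0777282714844) deck 2.2280197143554688 -0.3723093668619792
22 222 46 bright deg -13.0 4.0 18 -4.5
24 221 9 bright deg -8.0 4.0 13 -2.0
26 222 21 bright deg -6.0 4.0 11 -1.0
28 183 28 bright deg -6.0 3.0 10 -1.5
t 31.45 tcp [539.5  63.9 398.3] grasp in deck [ 45.8  10.2 130.6] yaw tool y 60.87 j [ -6.  16.  -9. 107.   3.  57.  45.] F [ 0.5  0.1 -0.6] gap 84.1 gf 0.0
wrist [(-3, 220), (0, 205), (-6, 202), (3, 138), (-9, 135), (-12, 103), (-15, 94), (-18, 87)] med 26.0
scene [(3, 164), (6, 161), (0, 146), (9, 145), (-3, 120), (12, 117), (-6, 92), (15, 86)] med 30.0
side [(3, 186), (0, 184), (6, 177), (-3, 171), (9, 158), (-6, 153), (141, 141), (138, 140)] med 86.0
t 31.6 tcp [539.6  63.5 397.8] grasp in deck [ 45.6   9.7 130.1] yaw tool y 60.8 j [ -6.  16.  -9. 107.   3.  57.  45.] F [ 0.  -0.2 -0.5] gap 84.4 gf 0.0
grasp rel tray h,k 37.74223880234795 -265.0896683753492 z 234.81238449416776
832
-60 [30. 38. 42.] [-54.  49.]
-45 [35. 41. 43.] [-56.  48.]
-30 [32. 40. 43.] [-55.  48.]
-15 [35. 43. 73.] [-64.  56.]
0 [34. 44. 74.] [-65.  31.]
15 [34. 40. 43.] [-55.  38.]
30 [32. 41. 43.] [-56.  48.]
45 [32. 40. 43.] [-54.  50.]
1481
-60 [35. 40. 43.] [-45.  56.]
-45 [35. 41. 44.] [-48.  55.]
-30 [36. 41. 44.] [-49.  55.]
-15 [38. 44. 74.] [-29.  65.]
0 [35. 45. 75.] [-56.  65.]
15 [37. 41. 44.] [-49.  55.]
30 [35. 41. 44.] [-47.  55.]
45 [35. 41. 43.] [-47.  55.]
```

The pointer reads −1° to +3°, the cover is flat and centred, and the arm is clear.

```bash
python3 -c "
from cell import r
print(r.job_done())"
```

```text
the job is handed in; nothing more can be done
None
```

The job is handed in at about 32 s of the 72 s limit: the cover lies flat in the middle of the tray, released, and the handwheel pointer reads within about 3° of the index bar (8.6° allowed); the judge returned no verdict.

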